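Hang the mallet in the sprung ring plate

ROBOT

A 6-joint arm with a two-finger parallel gripper is mounted at the origin on the work surface; the furniture and walls round the work are solid. World frame = base frame: x ahead of the robot, y to its left, z up, the work surface at z = 0. Lengths are in m, angles in rad, forces in N, time in s.
With the tool pointing down it reaches from about 0.275 to 1 m from the base axis. Payload 8.4 kg.
Tool frame: the origin (TCP) lies between the finger pads; the fingertips stand 8 mm ahead of it and the grasp point (between the pads) lies 11 mm behind it; z points along the fingers, y is the line along which they close (so a half turn about z gives the same grasp; the last joint's range is limited). The gripper opens to 85 mm and grips with 20 to 120 N. Pads are 22 mm wide; open, the fingers measure 114 mm over their backs; the gripper's body (76 mm by 85 mm) begins 54 mm behind the grasp point. The pads swing forward as they close: fully open they stand 13 mm farther back than shut.
Start: joints at [1.163, 0.353, 1.633, -0, 1.155, -0.002], TCP at [0.247, 0.574, 0.204] pointing down, gripper open.
Joint ranges: [-2.63, 2.63], [-0.92, 2.1], [0.06, 2.66], [-1.3, 4.44], [0, 2.69], [-3.02, 3.02]. Speed limits (rad/s): [2.22, 2.22, 2.79, 3.14, 3.14, 3.14].

INTERFACE

Orientations are given as [roll, pitch, yaw] about the fixed x, y, z axes, in that order (R = Rz(yaw) Ry(pitch) Rx(roll)).
In Python, from station import bot gives the robot as it stands. Calls block until the motion is done:
- bot.movep(position, orientation): joint-space move of the TCP to a pose.
- bot.line_to(position, rot=None, rate=0.15): straight line of the TCP; rot=None keeps the orientation; rate is the mean speed in m/s.
- bot.set_joints(angles): joint-space move.
- bot.gripper_open() and bot.clamp(grip_force=None): open the fingers fully, or close them until they stop; grip_force is the grip in N (None keeps the last).
- bot.pause(seconds).
- bot.solve_ik(position, orientation): joint angles nearest the present ones, or None.
- bot.camera(name): name is "scene" or "top" or "wrist"; returns the picture (384x512x3 uint8, blue, green, red); there is no depth.
- bot.camera_info(name): a dict with "camera_matrix" (3x3 intrinsics, pixels), "R" (3x3) and "t" (3): a world point X has camera coordinates R X + t. Camera axes: x right, y down, z forward; pixel columns grow to the right and rows downward; lengths in m; the calibration is good to about 2 mm. A picture is of the moment at which its call begins: read the wrist's pose just before it. camera_info takes no time and is no camera call; for the wrist camera it gives the pose at the moment of the call.
A pose or a line that the arm cannot do raises bot.IKError and nothing moves.
- bot.close_job(): hands the job in; it is judged then, once.
Readings, each from a call of its own:
- bot.read_t(): time.
- bot.read_qpos(): joint angles.
- bot.read_joint_vel(): joint speeds.
- bot.read_effort(): joint torques, N m.
- bot.read_tcp_pos(): TCP position.
- bot.read_ee_rot(): TCP orientation.
- bot.read_wrist_force(): force on the tool from outside, world axes, zero at the start.
- bot.read_torque(): the same for the moment, N m.
- bot.read_gripper_width(): finger opening in m.
- bot.read_gripper_force(): force on a finger pad.
Only numpy, scipy, OpenCV 4.12 (cv2) and the standard library are available. Lean on these libraries where they do the work, as an engineer would, in place of code of your own. Each camera call takes 0.05 s, during which the arm holds its last target. There are 200 camera calls.

TASK

Lift the small wooden mallet straight up out of its stand block and hang it on the steel rail: feel along the rail's springy plate with the end of the handle, under light pressure, until it finds the ring hole, then lower the handle through until the mallet head rests on the plate, and let go. Be gentle: the plate must never be pushed down more than about a centimetre, so do not force or drop the mallet. Leave the other things on the bench where they are.

Things in the scene. Friction and masses are not known exactly. Their poses are not given: they have to be found in the camera images.
- mallet_head (a point): Centre of the head of a small wooden mallet (0.18 to 0.34 kg). The head is a pale box 90 mm long (its x), 34 mm wide (its y: grasp across this) and 46 mm high (its z); this point is 23 mm above its flat underside. The handle's end is 128 mm straight below (-z).
- mallet: The same mallet; origin in the middle of the head's underside. A round darker wooden handle, 22 mm thick, runs 105 mm straight down from it, its flat end with a 3 mm rounded edge. It starts upright, handle down, in the stand block's bore, the head resting on the block's top, turned either way.
- stand_block: Dark wooden block, fixed, 76 x 76 mm and 115 mm high, with one round bore from above, 29 mm wide and 111 mm deep, in which the mallet is parked. Origin under its centre, z up.
- rail_mark (a point): Mark near the right-hand (-y) end of the hanging rail, 140 mm above the bench: the top of its plate when unloaded. y runs along the rail, x across it towards its upright, z up. The ring hole was clamped by hand: its centre is ANYWHERE from 8 to 44 mm in +y of this mark (0 in x, 0 in z), not measured; find it by feel or by eye.
- rail: Fixed steel rail; origin on the bench below its upright sheet, 40 mm in +x and 26 mm in +y of the mark. A carriage on it holds a level steel plate, 6 mm thick, 78 mm across (x -26 to +52 mm of the mark), reaching from 58 mm on the -y side of the hole's centre to 30 mm on its +y side. Hole round, 26 mm, collar 10 mm deep under it. Nothing stands above the plate; 130 mm free below.
- spring_plate (a joint): How far the sprung plate is pushed down, m: 0 unloaded, up to 0.016 at its stop. It stays level and moves straight down on two springs: about 1 N starts it, then 1 N per mm. The hanging mallet alone sinks it about 1 to 3 mm.
- black_tape: Bystander: roll of black tape lying flat, 68 mm wide, 18 mm high; origin under its centre.
- screw_tin: Bystander: round tin, 70 mm wide and 70 mm high; origin under its centre.
- sanding_block: Bystander: brown block 60 x 100 x 31 mm; origin under its centre.
- brass_padlock: Bystander: brass padlock lying flat, 61 x 40 x 17 mm; origin under its centre.

How it is judged:
On the way, in this order (a step that is already met when the one before it is completed fails the run):
1. the mallet is lifted clear out of the stand block (height (world z) of mallet_head above 0.235 m), for 0.1 s.
2. the handle has entered the ring hole (x of mallet_head in the frame of rail_mark between -0.01 and 0.01 m and y of mallet_head in the frame of rail_mark between 0.003 and 0.049 m and z of mallet_head in the frame of rail_mark below 0.1 m), for 0.05 s.
At the end, for the whole second after the job is handed in: The mallet hangs at rest, upright within 6 degrees, handle through the ring hole, head down on the plate (head centre 10 to 26 mm above the mark, within 10 mm across the rail of the hole line and 3 to 49 mm along it from the mark), the plate pushed down less than 6 mm (x of mallet_head in the frame of rail_mark between -0.01 and 0.01 m and y of mallet_head in the frame of rail_mark between 0.003 and 0.049 m and z of mallet_head in the frame of rail_mark between 0.01 and 0.026 m and angle between mallet_head's own z axis and vertical below 0.1 rad and value of joint spring_plate below 0.006 m and linear speed of mallet below 0.02 m/s); the robot touches nothing.
It fails at once if the sprung plate is pushed down more than 12 mm (value of joint spring_plate above 0.012 m).
It fails at once if the black tape is moved more than 30 mm (distance of black_tape from where it was at the start of the episode above 0.03 m).
It fails at once if the screw tin is moved more than 30 mm (distance of screw_tin from where it was at the start of the episode above 0.03 m).
It fails at once if the sanding block is moved more than 30 mm (distance of sanding_block from where it was at the start of the episode above 0.03 m).
It fails at once if the brass padlock is moved more than 30 mm (distance of brass_padlock from where it was at the start of the episode above 0.03 m).
It also fails if it takes over 64 s, if anything falls off the work surface, if the arm or the gripper's body presses on something with over 40 N, if the wrist force passes 120 N, or if a joint passes its speed limit or range.

## Working session

There is one attempt and no reset: what is moved stays moved. The work goes in short steps, each a Python script; the robot and the scene stay as the last script left them, time stands still between calls to the robot, and variables do not carry over. Pictures are saved under pics/ and viewed, at most 10 in all, crops included, and the job is handed in when it is done.

```bash
mkdir -p pics
cat > h.py <<'E'
import numpy as np, cv2
from station import bot
def ray(cam,uv,z,info=None):
    i=info or bot.camera_info(cam);K=np.array(i["camera_matrix"]);R=np.array(i["R"]);t=np.array(i["t"]).ravel()
    d=R.T@np.linalg.solve(K,[uv[0],uv[1],1.]);c=-R.T@t
    return c+d*(z-c[2])/d[2]
def proj(cam,X):
    i=bot.camera_info(cam);p=np.array(i["camera_matrix"])@(np.array(i["R"])@np.array(X)+np.array(i["t"]).ravel());return p[:2]/p[2]
E
python3 - <<'E'
from h import *
a=bot.camera("scene");b=bot.camera("top")
cv2.imwrite("pics/a.png",a);cv2.imwrite("pics/b.png",b)
for n in("scene","top"):
    i=bot.camera_info(n);R=np.array(i["R"]);print(n,-R.T@np.array(i["t"]).ravel(),R[2],i["camera_matrix"][0][0])
print(bot.read_t(),bot.read_ee_rot())
cv2.imwrite("pics/ab.png",cv2.resize(b,(800,600),interpolation=cv2.INTER_CUBIC))
E
```

```text
scene [-0.06553127 -0.44334258  0.66066489] [ 0.68333495  0.35106297 -0.64016259] 421.42997420612244
top [ 0.33929995 -0.11577469  0.948702  ] [ 0.17521772  0.00117219 -0.98452901] 385.63069565955544
0.1 [-3.14029934e+00 -2.96759673e-05  2.73578191e+00]
```

View pics/ab.png

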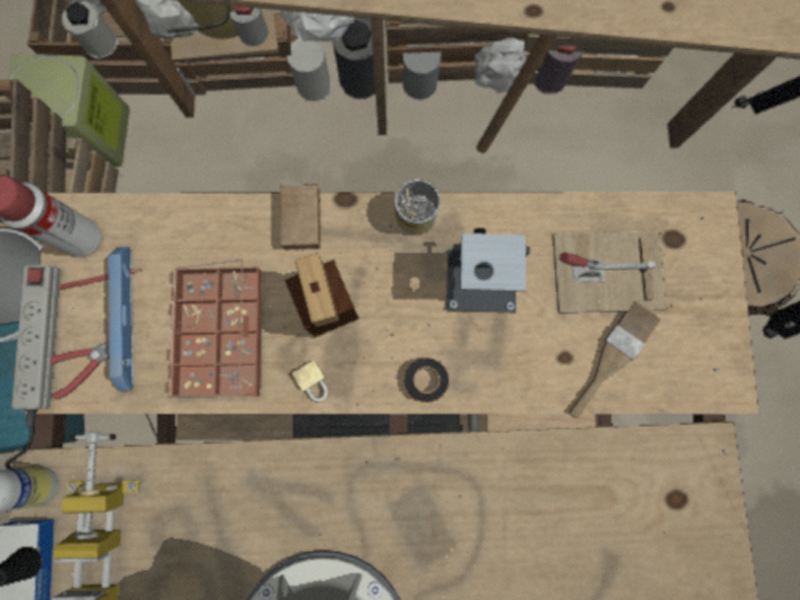

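View pics/a.png

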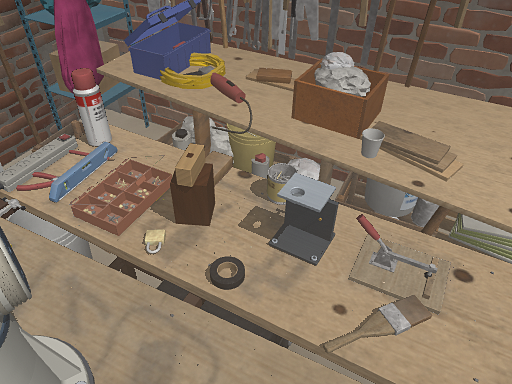

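Run:
```python
from h import *
b=cv2.imread("pics/b.png");a=cv2.imread("pics/a.png")
c1=cv2.resize(b[155:220,180:235],None,fx=7,fy=7,interpolation=cv2.INTER_CUBIC)
c2=cv2.resize(b[145:205,283:343],None,fx=6.5,fy=6.5,interpolation=cv2.INTER_CUBIC)
o=np.zeros((460,790,3),np.uint8);o[:455,:385]=c1;o[:390,395:785]=c2
cv2.imwrite("pics/c.png",o)
for n,uv,z in [("head top",(318*.64,288*.64),.161),("hole",(484*.64,270*.64),.14),("tin",(416*.64,195*.64),.07),("sand",(300*.64,215*.64),.031),("lock",(310*.64,378*.64),.017),("tape",(427*.64,380*.64),.018)]: print(n,ray("top",uv,z))
print("hole scene",ray("scene",(297,192),.14),"head",ray("scene",(193,150),.161))
for p in[(461,235),(524,235),(526,289),(459,289)]: print(ray("top",np.array(p)*.64,.14))
```

```text
head top [ 0.4942953 -0.0165734  0.161    ]
hole [ 0.51790487 -0.24200609  0.14      ]
tin [ 0.65311912 -0.15515958  0.07      ]
sand [0.63859098 0.02808626 0.031     ]
lock [0.38219684 0.01418729 0.017     ]
tape [ 0.3747803  -0.16515357  0.018     ]
hole scene [ 0.51931396 -0.2406637   0.14      ] head [ 0.51821581 -0.00652552  0.161     ]
[ 0.56839363 -0.21264224  0.14      ]
[ 0.56616727 -0.29993902  0.14      ]
[ 0.48993789 -0.2979179   0.14      ]
[ 0.49222083 -0.20655824  0.14      ]
```

View pics/c.png

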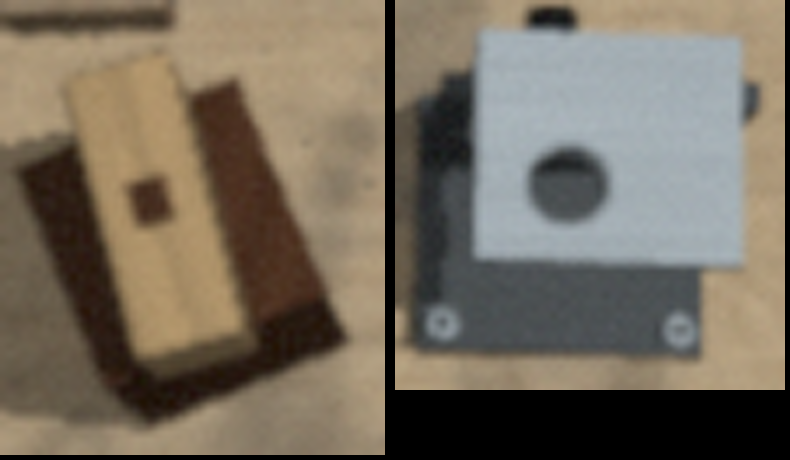

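```bash
cat >> h.py <<'E'
def c1(p): return (p[0]/7+180-.5+.5/7,p[1]/7+155-.5+.5/7)
def c2(p): return ((p[0]-395)/6.5+283-.5+.5/6.5,p[1]/6.5+145-.5+.5/6.5)
E
python3 - <<'E'
from h import *
H=np.array([ray("top",c1(p),.161) for p in[(65,82),(165,52),(255,340),(140,360)]]);print(H,H.mean(0))
print("mark",ray("top",c1((150,200)),.161))
l=(H[0]+H[1]-H[2]-H[3])/2;yaw=np.arctan2(l[1],l[0]);print("len",np.linalg.norm(l),"yaw",yaw)
P=np.array([ray("top",c2(p),.14) for p in[(475,30),(742,37),(743,268),(473,258)]]);print(P)
print("hole",ray("top",c2((568,184)),.14))
c=ray("top",c1((150,200)),.161)
for y in (yaw,yaw+np.pi,yaw-np.pi):
    print(y,bot.solve_ik([c[0],c[1],.30],[np.pi,0,y]))
y=min((yaw,yaw+np.pi),key=lambda y:abs(bot.solve_ik([c[0],c[1],.30],[np.pi,0,y])[5]))
bot.movep([c[0],c[1],.30],[np.pi,0,y])
print(y,bot.read_t(),bot.read_tcp_pos())
w=bot.camera("wrist");cv2.imwrite("pics/w.png",w)
i=bot.camera_info("wrist");np.savez("w.npz",**{k:np.array(v) for k,v in i.items() if k in("camera_matrix","R","t")})
E
```

```text
[[ 0.53364045  0.01413319  0.161     ]
 [ 0.54214324 -0.01589543  0.161     ]
 [ 0.45408575 -0.04223899  0.161     ]
 [ 0.44897655 -0.00832142  0.161     ]] [ 0.4947115  -0.01308066  0.161     ]
mark [ 0.49692437 -0.01132834  0.161     ]
len 0.08974121492359012 yaw 0.275348883278122
[[ 0.57111123 -0.21242465  0.14      ]
 [ 0.56642694 -0.30125896  0.14      ]
 [ 0.48812828 -0.29668569  0.14      ]
 [ 0.49367734 -0.20836551  0.14      ]]
hole [ 0.51774979 -0.24078019  0.14      ]
0.275348883278122 [-2.58107407e-02  6.61539251e-02  1.78144768e+00 -4.44089210e-16
  1.29399105e+00  1.26963670e+00]
3.416941536867915 [-0.02581074  0.06615393  1.78144768  0.          1.29399105 -1.87195595]
-2.866243770311671 [-0.02581074  0.06615393  1.78144768  0.          1.29399105 -1.87195595]
0.275348883278122 2.4 [ 0.49699235 -0.01068987  0.299864  ]
```

View pics/w.png

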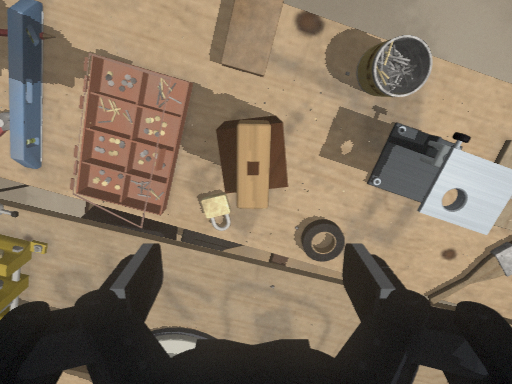

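Run:
```python
from h import *
w=dict(np.load("w.npz"))
m=ray(0,(253,168),.161,w);hc=ray(0,(454.5,200),.14,w);print("wrist mark",m,"hole",hc)
Q=[ray(0,p,.161,w)[:2] for p in[(237.5,122),(271,122),(268.5,208),(237,208)]];print(np.array(Q),np.mean(Q,0))
c=m
c=(m+np.array([.49692,-.01133,.161]))/2 if np.linalg.norm(m[:2]-[.49692,-.01133])<.006 else m
yaw=0.27535
bot.line_to([c[0],c[1],.131],rate=.1)
print(bot.read_tcp_pos(),bot.read_wrist_force())
bot.clamp(60);print(bot.read_gripper_width(),bot.read_gripper_force(),bot.read_wrist_force(),bot.read_t())
bot.line_to([c[0],c[1],.28],rate=.08);bot.pause(.3)
print(bot.read_tcp_pos(),bot.read_ee_rot(),bot.read_wrist_force(),bot.read_torque(),bot.read_gripper_width(),bot.read_t())
b=bot.camera("top");s=bot.camera("scene");w=bot.camera("wrist");cv2.imwrite("pics/w2.png",w)
o=np.zeros((600,800,3),np.uint8);o[:384,:512]=w
t=cv2.resize(b[130:230,160:260],(288,288),interpolation=cv2.INTER_CUBIC);o[:288,512:]=t
o[384:600,:432]=cv2.resize(s[70:178,130:346],(432,216),interpolation=cv2.INTER_CUBIC)
cv2.imwrite("pics/d.png",o)
```

```text
wrist mark [ 0.49789242 -0.010004    0.161     ] hole [ 0.51989224 -0.23985026  0.14      ]
[[ 0.53811842  0.01728737]
 [ 0.54711838 -0.01423143]
 [ 0.46044074 -0.037883  ]
 [ 0.45122452 -0.00564902]] [ 0.49922551 -0.01011902]
[ 0.49778346 -0.01068943  0.13147714] [ 0.66015176 -0.12846082 -0.50734109]
0.0305963887517071 58.86163900519023 [-1.98203843 -0.47011223  4.41272841] 4.8583
[ 0.49733238 -0.01066275  0.27988909] [-3.14152380e+00  2.29523669e-04  2.75355130e-01] [ 0.05319637 -0.91856446 -2.25940978] [-0.00130594 -0.00251376 -0.02810171] 0.03016412936894008 7.175
```

View pics/d.png

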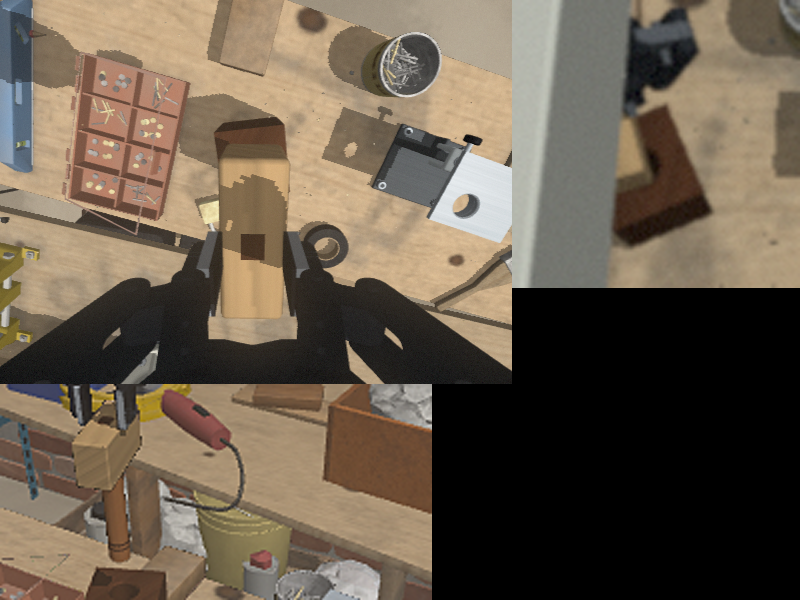

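Run:
```python
from h import *
w=bot.camera_info("wrist");tcp=np.array(bot.read_tcp_pos())
m=ray(0,(252,247),.310,w);print("mark rel tcp",m-tcp)
hc=ray(0,(466.5,205.5),.14,w);print("hole",hc)
u=np.array([np.cos(.27535),np.sin(.27535),0])
p=np.array([.519,-.2405,.285])-.09*u
bot.line_to([.497,-.0107,.285],rate=.1);bot.line_to(p,rate=.12);bot.pause(.3)
print(bot.read_tcp_pos(),bot.read_wrist_force(),bot.read_t())
im=bot.camera("wrist");cv2.imwrite("pics/w3.png",im)
w=bot.camera_info("wrist");np.savez("w3.npz",**{k:np.array(w[k]) for k in("camera_matrix","R","t")})
print("expected hole px",proj("wrist",[.519,-.2405,.14]))
```

```text
mark rel tcp [0.0003274  0.00124728 0.03002939]
hole [ 0.5208058  -0.23999003  0.14      ]
[ 0.43243255 -0.26486492  0.2850223 ] [-0.15817892  0.66437463 -2.87129253] 10.2083
expected hole px [253.63834957  75.94907502]
```

View pics/w3.png

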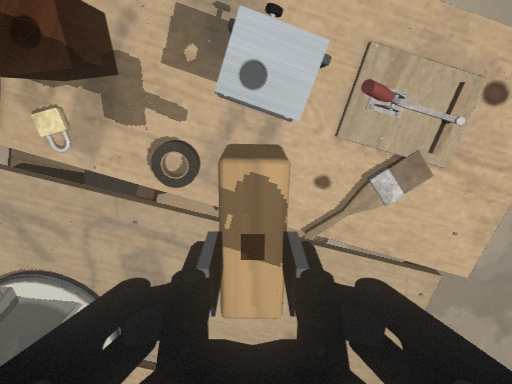

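```bash
cat > go.py <<'E'
from h import *
im=cv2.imread("pics/w3.png");w=dict(np.load("w3.npz"))
g=cv2.cvtColor(im,cv2.COLOR_BGR2GRAY)[45:105,225:285]
t,_=cv2.threshold(g,0,255,cv2.THRESH_OTSU)
n,l,s,c=cv2.connectedComponentsWithStats((g<t).astype(np.uint8))
k=min(range(1,n),key=lambda i:np.linalg.norm(c[i]-[28,29.5]))
px=c[k]+[225,45];print("hole px",px,s[k],t)
hc=ray(0,px,.14,w);print("hole",hc)
h=.5*hc[:2]+.5*np.array([.519,-.2403])
p=h-np.array([.0003,.0008])          # mark offset in hand
print("target",p)
bot.line_to([*p,.285],rate=.1);bot.pause(.4)
f0=np.array(bot.read_wrist_force());print("f0",f0)
bot.line_to([*p,.266],rate=.06)
z=.266
while z>.252:
    z-=.001;bot.line_to([*p,z],rate=.02)
    f=np.array(bot.read_wrist_force())-f0;print(round(z,4),np.round(f,2),bot.read_tcp_pos()[2])
    if f[2]>2.5:break
print(bot.read_t())
np.savez("st.npz",p=p,z=z,f0=f0)
E
python3 go.py
```

```text
hole px [252.76576577  74.37987988] [ 14  15  28  30 666] 137.0
hole [ 0.52012878 -0.2393107   0.14      ]
target [ 0.51926439 -0.24060535]
f0 [ 0.04766567 -0.81694237 -2.62941778]
0.265 [ 0.39  0.43 -0.48] 0.2651946546241396
0.264 [-0.12  1.33  0.62] 0.26403904682028523
0.263 [0.04 0.1  0.38] 0.26292813950252025
0.262 [-0.18  0.79  0.69] 0.2618875037741987
0.261 [-0.23  0.86 -0.34] 0.2609062807767179
0.26 [-0.74  2.1  -0.53] 0.2598945266153602
0.259 [ 0.72  0.86 -0.19] 0.25893116622327633
0.258 [ 0.4   0.11 -0.09] 0.2578905768387308
0.257 [ 0.7   0.61 -0.72] 0.25690869380548437
0.256 [-0.85  0.05  0.13] 0.255925747409004
0.255 [-1.09  0.55 -0.01] 0.25489456867141685
0.254 [-0.47  0.48  0.18] 0.25393419877408513
0.253 [-0.52  2.06 -0.16] 0.2529043575530099
0.252 [ 0.07 -0.03 -0.65] 0.25191673440888596
15.675
```

```bash
cat > dn.py <<'E'
from h import *
s=np.load("st.npz");p=s["p"];f0=s["f0"];z=bot.read_tcp_pos()[2]
F=lambda:np.mean([np.array(bot.read_wrist_force())-f0 for _ in range(4)],0)
while z>.1535:
    z-=.004 if z>.165 else .001
    bot.line_to([*p,z],rate=.03 if z>.165 else .015);f=F()
    if z<.165 or np.linalg.norm(f)>3: print(round(z,4),np.round(f,2))
    if f[2]>3.5 or np.linalg.norm(f[:2])>6:break
print(bot.read_tcp_pos(),bot.read_t())
cv2.imwrite("pics/e.png",bot.camera("scene"))
E
python3 dn.py
```

```text
0.1639 [-0.25  0.82  0.05]
0.1629 [-0.73  1.    0.8 ]
0.1619 [-0.14  0.76 -0.2 ]
0.1609 [-0.52  0.51  0.61]
0.1599 [0.17 1.41 0.49]
0.1589 [-0.64  0.34 -0.29]
0.1579 [0.41 0.3  0.54]
0.1569 [ 0.28  0.22 -0.31]
0.1559 [-0.46  0.51  1.23]
0.1549 [-0.51 -0.32  2.58]
0.1539 [-0.27  0.18  4.33]
[ 0.51936718 -0.24068301  0.15402516] 24.5417
```

Run:
```python
from h import *
p=np.load("st.npz")["p"]
bot.line_to([*p,.1548],rate=.01);bot.gripper_open();bot.pause(.3)
bot.line_to([*p,.30],rate=.08)
u=np.array([np.cos(.27535),np.sin(.27535)])
bot.line_to([*(p-.09*u),.30],rate=.12);bot.pause(.5)
w=bot.camera("wrist");s=bot.camera("scene")
o=np.zeros((384,790,3),np.uint8);o[:,:400]=cv2.resize(w[0:240,130:380],(400,384));o[:,406:]=cv2.resize(s[130:270,230:370],(384,384),interpolation=cv2.INTER_CUBIC)
cv2.imwrite("pics/f.png",o);print(bot.read_t(),bot.read_wrist_force())
```

```text
29.1917 [ 0.3670311  -0.56177931 -0.22593049]
```

View pics/f.png

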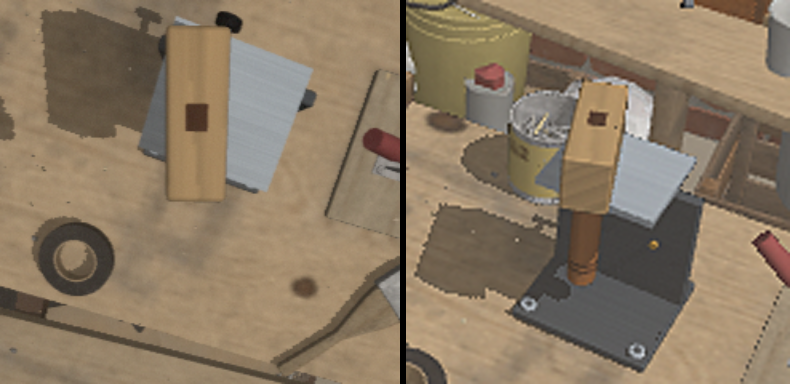

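The mallet hangs upright. In the scene crop its head (590,140) lies flat on the plate and the handle (585,250) goes through below it. The gripper is clear of everything.

```bash
python3 -c "
from station import bot
print(bot.close_job())"
```

```text
the job is handed in; nothing more can be done
None
```

The mallet hangs in the ring hole with its head resting on the plate and the gripper clear; I found the hole by camera, so the handle went in on the first descent without feeling along the plate, and I handed the job in at about 29 s (the hand-in call returned no verdict).

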